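# Open the stake gauge to the pegged mark and hold it

### The job

Open the basket maker's stake gauge: press the lock button on its tube until the sliding arm is let go, then take the arm's upright handle and pull the arm out until its pointer stands on the scale mark where the tall wooden peg is (the other marks have only low plugs). A spring draws the arm back, so the program finishes while still holding the handle, with the arm still and the pointer on that mark. Leave the basket, the bodkin and the jar where they are.

Things in the scene. Friction and masses are not known exactly. Their poses are not given: they have to be found in the camera images.
- gauge: the gauge, fixed: a plywood board 470 x 170 x 16 mm (x -250 to 220, y -85 to 85 mm) with an aluminium tube (x -230 to -30 mm, 40 mm wide, axis at y = 20 mm, top 52 mm above the table) and a white scale with four black mark lines, at x = 90, 120, 150, 180 mm. Origin at table height; x is the direction in which the arm slides out, z up
- slide_arm: the telescoping steel arm, 0.35 kg; slides along the gauge's x, 0 (home, locked) to 160 mm. Its origin lies on the gauge's origin at home and moves out with it. Freed by the button it springs out about 20 mm and rests there, still free when the button is up again; beyond that a 40 N/m spring (5 N at the last mark) pulls it back to 20 to 30 mm out if let go
- handle (a point): grip point of the arm's handle: an upright round wooden post, 26 mm diameter, 49 to 110 mm above the table (below it a 36 x 36 mm block); the point is on its axis, 90 mm above the table. At home x = 40, y = 20 mm in the gauge frame; axes as the gauge's
- pointer (a point): tip of the steel pointer that reaches from the foot of the handle over the scale, 27 mm above the table; same gauge x as the handle's axis, 65 mm to its -y side. On a mark, it has the same gauge x as that mark and its peg or plug
- lock_top (a point): centre of the top of the lock button: an upright round steel button, 24 mm diameter, on top of the tube at x = -100, y = 20 mm in the gauge frame; its top is 66 mm above the table, 10 mm above its collar. Pressed straight down it travels 8 mm against a spring (2 N at first, 5.5 N fully down) and springs back up
- lock (a joint): travel of the lock button, m: 0 up, 0.008 fully down; the arm is let go from about 0.004 on (press it fully and keep it down for half a second)
- peg: the tall peg, wood, 14 mm diameter; origin at the centre of its underside on the board; its x axis is the direction in which the arm slides out. It stands at gauge y = -62 mm, 34 mm above the board (its top 50 mm above the table) at one of the four marks: the mark to set
- plug1: a low plug, wood, 14 mm diameter; origin at the centre of its underside on the board; its x axis is the direction in which the arm slides out. It stands 6 mm above the board at one of the other marks
- plug2: a low plug, wood, 14 mm diameter; origin at the centre of its underside on the board; its x axis is the direction in which the arm slides out. It stands 6 mm above the board at one of the other marks
- plug3: a low plug, wood, 14 mm diameter; origin at the centre of its underside on the board; its x axis is the direction in which the arm slides out. It stands 6 mm above the board at one of the other marks
- basket: bystander: a small open round cane basket, 110 mm across the rim, 76 mm tall, loose, standing beyond the end of the gauge; origin at the centre of its underside
- bodkin: bystander: a bodkin (awl) 172 mm long with a wooden handle 28 mm thick, loose, lying on the table beside the scale; origin near the middle of its length, underneath
- jar: bystander: a closed glass jar, 64 mm diameter, 75 mm tall, loose, standing beside the gauge; origin at the centre of its underside

How it is judged:
On the way:
1. the lock button is pressed (value of joint lock above 0.003 m), for 0.05 s.
At the end, for the whole second after the job is handed in: The pointer is within 5 mm, along the scale, of the mark with the tall peg, the arm is at rest (under 10 mm/s) and the gripper's fingers hold it there (contact over 0.5 N) (x of pointer in the frame of peg between -0.005 and 0.005 m and contact force between the fingers and slide_arm above 0.5 N and linear speed of slide_arm below 0.01 m/s); the arm keeps its last pose, push and grip.
It fails at once if the basket is moved by more than 20 mm (distance of basket from where it was at the start of the episode above 0.02 m).
It fails at once if the bodkin is moved by more than 20 mm (distance of bodkin from where it was at the start of the episode above 0.02 m).
It fails at once if the jar is moved by more than 20 mm (distance of jar from where it was at the start of the episode above 0.02 m).
It also fails if it takes over 48 s, if anything falls off the work surface, if the arm or the gripper's body presses on something with over 40 N, if the wrist force passes 120 N, or if a joint passes its speed limit or range.

### The arm

A 6-joint arm with a two-finger parallel gripper is mounted at the origin on the work surface. World frame = base frame: x ahead of the robot, y to its left, z up, the work surface at z = 0. Lengths are in m, angles in rad, forces in N, time in s.
With the tool pointing down it reaches from about 0.325 to 0.75 m from the base axis. Payload 7.6 kg.
Tool frame: the origin (TCP) lies midway between the tips of the shut fingers; the grasp point (between the pads) lies 19 mm behind it (grasp_offset is the y of the grasp point in the tool frame, in m); y points along the fingers, z is the direction in which the jaws open and shut, and the axes are right-handed (so a half turn about y gives the same grasp; the last joint's range is limited). The gripper opens to 85 mm and grips with 20 to 120 N. Pads are 22 mm wide; open, the fingers measure 114 mm over their backs; the gripper's body (76 mm by 85 mm) begins 54 mm behind the grasp point. The pads swing forward as they close: fully open they stand 13 mm farther back than shut.
Start: joints at [-1.215, 0.052, 1.401, -0, 1.689, -0.07], TCP at [0.217, -0.478, 0.231] pointing down, gripper open.
Joint ranges: [-2.9, 2.9], [-0.91, 2.17], [0.12, 2.37], [-1.06, 4.2], [0.26, 2.73], [-2.93, 2.93]. Speed limits (rad/s): [2.57, 2.57, 3.01, 3.14, 3.14, 3.14].

### API

Orientations are given as a rotation vector (axis times angle).
In Python, from cell import state, read_camera, job_done, spot_in, grasp_offset gives the robot as it stands. The module is installed in compiled form; this text tells all that it offers.
- The arm moves only by the shell command python3 -m crank 'ROWS' [FORCE]. ROWS is JSON, one flat list of numbers, 7 for each row, row after row: the shift along the world's x, y, z in mm, then the turn, a rotation vector about the world's x, y, z in degrees, then the gripper's target within -1 to 1 (fully open at 1, half-way at 0, shut at -1). A call has 1 to 20 rows; each row shifts and turns the commanded pose from where the row before left it; what a row does not reach is not made up. A row lasts 1/10 s, in which the tool goes at most 50 mm and 8.59 degrees, less where a joint would pass 70% of its speed; a pose out of reach is approached as far as the arm can. A call is refused whole if a number of a shift passes 50 or a number of a turn 8.59, either way. A call with a gripper value outside its range is refused whole. The fingers move at their own pace and stop on an object; FORCE is the grip in N (left out, the last holds). Time passes only in rows, so rows that do not move let the fingers close. It gives the time, the measured TCP pose, the force and the opening at its end, in the units of the state.
- state(): the state, without advancing time (a new reading comes with each control period).
- read_camera(name): name is "scene" or "top"; returns a dict with "color" (384x512x3 uint8, blue, green, red), "fx", "fy", "cx", "cy" (pixels), "k1" (the pictures are not rectified: a ray, as slopes to the right and down, at radius r is drawn at 1 + k1 r^2 times it, then the intrinsics apply), "camera_from_world" (4x4, takes a point from world to camera coordinates). Camera axes: x right, y down, z forward; pixel columns grow to the right and rows downward; lengths in m; the calibration is good to about 2 mm. A picture is of the moment at which its call begins. There is no depth.
- job_done(): hands the job in, once; it reports no verdict.
Trained networks look in the newest picture that a camera, given by its name, has taken for a name from the list of things; names that differ only in an ending like _2 or _b are one class to them, and where a whole thing is asked for, a point or a joint stands for the part that bears it (a point fixed in the world has none). Each returns a list of dicts, best first, with "confidence" (0 to 1); they miss things now and then, are a little off and sometimes report something else, mostly with a low value. They report only what shows in the picture. A call takes as long as a camera call.
- spot_in(camera, label): "extent" ([left, top, right, bottom] in pixels, round what is visible of it).
The state is a dict: "clock": time; "joint_pos": joint angles; "qd": joint speeds; "joint_efforts": joint torques, N m; "tool_pos": TCP position; "tcp_rot": TCP orientation; "contact_force": force on the tool from outside, world axes, zero at the start; "moment": the same for the moment, N m; "gripper_width": finger opening in m.
Only numpy, scipy, OpenCV 4.12 (cv2) and the standard library are available. Lean on these libraries where they do the work, as an engineer would, in place of code of your own. Each camera call takes 0.05 s, during which the arm holds its last target. There are 200 camera calls.

## Working session

There is one attempt and no reset: what is moved stays moved. The work goes in short steps, Python scripts to look and compute and a shell command to move; the robot and the scene stay as the last step left them, time stands still between calls to the robot, and variables do not carry over. Pictures are saved under pics/ and viewed, about 8 in all and at most 12, crops included, and the job is handed in when it is done.

```bash
mkdir -p pics; cat > h.py <<'E'
import numpy as np, cv2
from cell import *
def ray_pt(im,u,v,z):
    T=im["camera_from_world"];T=np.array(T)
    d=np.array([(u-im["cx"])/im["fx"],(v-im["cy"])/im["fy"]])
    s=d.copy()
    for _ in range(20): s=d/(1+im["k1"]*(s@s))
    R=T[:3,:3];c=-R.T@T[:3,3];w=R.T@np.array([s[0],s[1],1])
    return c+w*(z-c[2])/w[2]
def proj(im,p):
    T=np.array(im["camera_from_world"]);q=T[:3,:3]@np.array(p)+T[:3,3]
    s=q[:2]/q[2];s=s*(1+im["k1"]*(s@s))
    return s[0]*im["fx"]+im["cx"],s[1]*im["fy"]+im["cy"]
E
python3 - <<'E'
from h import *
for c in("scene","top"):
    im=read_camera(c);cv2.imwrite(f"pics/{c}1.png",cv2.resize(im["color"],(800,600),interpolation=cv2.INTER_CUBIC))
    for l in("gauge","slide_arm","handle","lock_top","peg","plug1","basket","bodkin","jar","pointer"):
        print(c,l,[(np.round(d["extent"]).astype(int).tolist(),round(d["confidence"],2)) for d in spot_in(c,l)[:4]])
s=state();print(s["clock"],s["tool_pos"],s["tcp_rot"],grasp_offset)
E
```

```text
scene gauge [([187, 135, 354, 260], 0.59)]
scene slide_arm [([259, 162, 291, 200], 0.57)]
scene handle [([262, 161, 293, 200], 0.7), ([218, 213, 247, 246], 0.41)]
scene lock_top [([246, 152, 253, 158], 0.53)]
scene peg []
scene plug1 []
scene basket [([316, 234, 375, 295], 0.67)]
scene bodkin [([215, 211, 257, 264], 0.83), ([257, 159, 289, 200], 0.31)]
scene jar [([189, 167, 217, 204], 0.81)]
scene pointer [([259, 159, 290, 199], 0.64), ([242, 152, 250, 156], 0.57)]
top gauge [([168, 179, 406, 280], 0.72)]
top slide_arm [([251, 205, 294, 247], 0.84)]
top handle [([254, 209, 297, 246], 0.61)]
top lock_top [([327, 224, 341, 238], 0.53)]
top peg [([213, 193, 220, 205], 0.64)]
top plug1 []
top basket []
top bodkin [([182, 149, 263, 169], 0.68), ([251, 207, 296, 246], 0.43)]
top jar [([288, 134, 326, 172], 0.78)]
top pointer [([252, 208, 295, 249], 0.67)]
1.1 [ 0.21686886 -0.4781248   0.23129679] [-0.42932509  1.98627059 -1.98632389] -0.0187
```

View pics/top1.png

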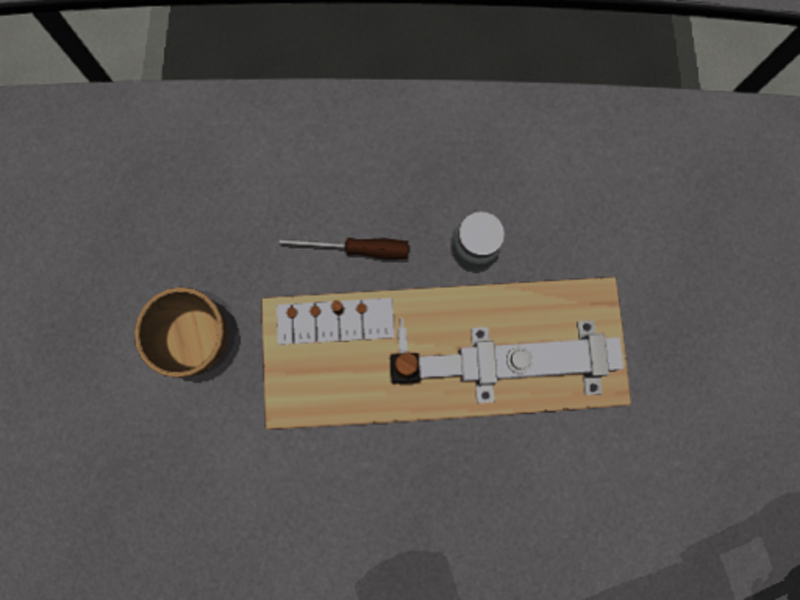

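View pics/scene1.png

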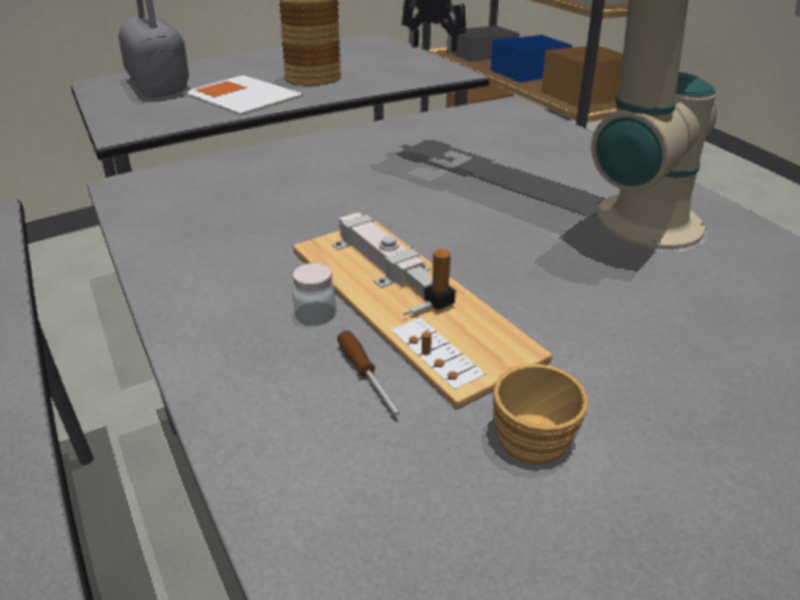

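The top picture shows the tall peg at (337,307), third from the far end, which is the x = 120 mm mark; the plugs are at 292, 315 and 361. Handle top is at (406,364), button at (519,359), and the board corners are at about (262,297), (616,278), (630,405) and (267,429). The scene picture agrees: the peg is second from the pointer. Next I fit the gauge pose.

```bash
cat > fit.py <<'E'
from h import *
from scipy.optimize import least_squares
im=read_camera("top");k=512/800
obs=[((-250,-85,16),None)]
P=[((220,-85,16),(262.5,297)),((-250,-85,16),(616,278)),((-250,85,16),(629.5,404.5)),((220,85,16),(267,428.5)),((-100,20,66),(519.5,358.5)),((40,20,110),(406,364)),((180,-62,22),(292,312.5)),((150,-62,22),(315.5,311)),((120,-62,50),(337,306.5)),((90,-62,22),(361.5,308.5))]
def W(p,g):
    c,s=np.cos(p[2]),np.sin(p[2]);x,y,z=np.array(g)/1000
    return np.array([p[0]+c*x-s*y,p[1]+s*x+c*y,z])
def res(p): return np.concatenate([np.array(proj(im,W(p,g)))-(np.array(uv)+.5)*k+.5 for g,uv in P])
c0=ray_pt(im,449*k,352*k,.016)[:2]; a=ray_pt(im,264*k,363*k,.016)-ray_pt(im,623*k,341*k,.016)
r=least_squares(res,[*c0,np.arctan2(a[1],a[0])],loss="soft_l1")
p=r.x;print("gauge",p,np.degrees(p[2]));print(np.round(res(p).reshape(-1,2),1).tolist())
for n,g in dict(lock=(-100,20,66),handle0=(40,20,90),handle20=(60,20,90),goal=(120,20,90)).items(): print(n,W(p,g).round(4))
print("basket",ray_pt(im,181*k,333*k,.076),"jar",ray_pt(im,481*k,235*k,.075),"bodkin",ray_pt(im,378*k,248*k,.02))
from scipy.spatial.transform import Rotation as R
s=state();print(s["tool_pos"],R.from_rotvec(s["tcp_rot"]).as_matrix().round(3),s["gripper_width"])
E
python3 fit.py
```

```text
gauge [0.55402932 0.01930581 1.64010638] 93.9711737471232
[[-0.9, 0.1], [0.4, -0.8], [1.5, 0.7], [-1.3, 0.7], [1.2, 0.6], [0.6, -0.2], [-0.3, -0.3], [-0.4, -0.2], [-0.3, -0.6], [-0.0, -0.3]]
lock [ 0.541  -0.0818  0.066 ]
handle0 [0.5313 0.0578 0.09  ]
handle20 [0.5299 0.0778 0.09  ]
goal [0.5258 0.1376 0.09  ]
basket [0.56710888 0.32823592 0.076     ] jar [ 0.69296511 -0.0345426   0.075     ] bodkin [0.68966995 0.09278508 0.02      ]
[ 0.21688295 -0.47812806  0.23129978] [[-0.911  0.     0.413]
 [-0.413 -0.    -0.911]
 [ 0.    -1.     0.   ]] 0.08547725510543623
```

```bash
python3 -m crank '[27,33,0,0,0,-6.8,-1, 27,33,0,0,0,-6.8,-1, 27,33,0,0,0,-6.8,-1, 27,33,0,0,0,0,-1, 27,33,0,0,0,0,-1, 27,33,0,0,0,0,-1, 27,33,0,0,0,0,-1, 27,33,0,0,0,0,-1, 27,33,0,0,0,0,-1, 27,33,0,0,0,0,-1, 27,33,-25,0,0,0,-1, 27,33,-35,0,0,0,-1, 0,0,-35,0,0,0,-1, 0,0,-35,0,0,0,-1, 0,0,0,0,0,0,-1]'
python3 - <<'E'
from h import *
im=read_camera("scene");c=im["color"]
cv2.imwrite("pics/s2.png",cv2.resize(c[90:250,160:370],None,fx=3.6,fy=3.6,interpolation=cv2.INTER_CUBIC))
print(state()["tool_pos"],state()["tcp_rot"])
E
```

```text
clock: 2.65
tool_pos: [0.5354, -0.0842, 0.0991]
tcp_rot: [-0.088, 2.193, -2.188]
contact_force: [-0.6, -0.2, -1.2]
gripper_width: -0.0001
[ 0.53702154 -0.08485311  0.10272897] [-0.08188456  2.18949556 -2.18689058]
```

View pics/s2.png

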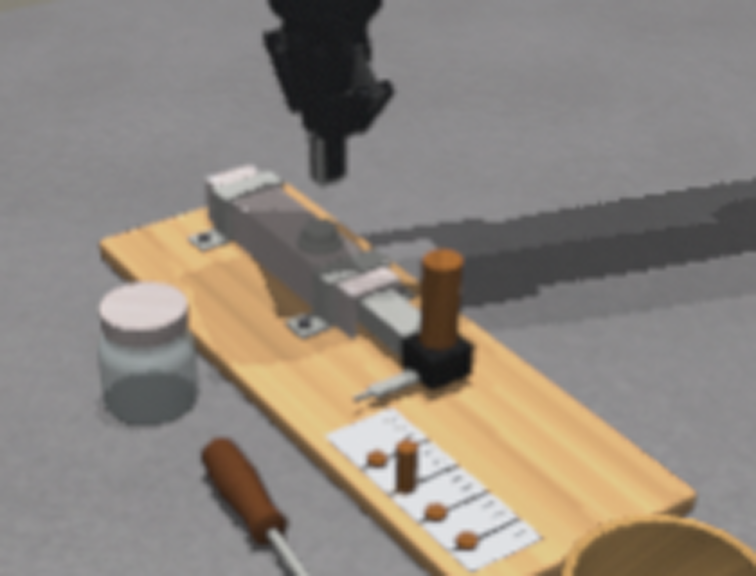

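The closed fingers at (327,180) stand above the button at (322,232). They are about 4 mm short in x and y, so I correct that and press.

```bash
python3 -m crank '[4,4,-20,0,0,0,-1, 0,0,-8,0,0,0,-1, 0,0,0,0,0,0,-1, 0,0,0,0,0,0,-1]'; python3 -m crank '[0,0,-6,0,0,0,-1, 0,0,-4,0,0,0,-1, 0,0,-4,0,0,0,-1, 0,0,0,0,0,0,-1]'; python3 -m crank '[0,0,-2,0,0,0,-1, 0,0,0,0,0,0,-1, 0,0,0,0,0,0,-1, 0,0,0,0,0,0,-1, 0,0,0,0,0,0,-1]'
python3 - <<'E'
from h import *
im=read_camera("scene");c=im["color"]
cv2.imwrite("pics/s3.png",cv2.resize(c[90:250,160:370],None,fx=3.6,fy=3.6,interpolation=cv2.INTER_CUBIC))
print(state()["tool_pos"],state()["tcp_rot"])
E
```

```text
clock: 3.1
tool_pos: [0.5429, -0.0816, 0.0782]
tcp_rot: [-0.074, 2.185, -2.186]
contact_force: [-0.6, -0.5, 0.7]
gripper_width: 0.0001
clock: 3.5
tool_pos: [0.5423, -0.0813, 0.0623]
tcp_rot: [-0.076, 2.186, -2.186]
contact_force: [-0.4, -0.4, 0.6]
gripper_width: 0.0003
clock: 4.0
tool_pos: [0.5425, -0.0813, 0.0608]
tcp_rot: [-0.076, 2.185, -2.186]
contact_force: [-0.8, -0.5, 3.7]
gripper_width: 0.0001
[ 0.54244359 -0.08127556  0.06077795] [-0.07595697  2.18550161 -2.18603365]
```

View pics/s3.png

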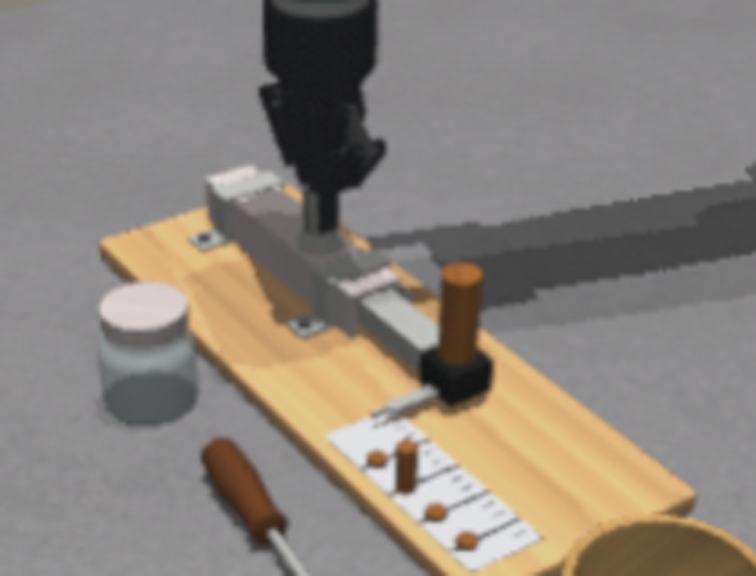

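The arm has sprung out: the handle moved from (441,262) to (461,275) and the pointer from (360,395) to (380,420). I press a little more to be sure, lift, and go to the handle with the gripper open.

```bash
python3 -m crank '[0,0,-3,0,0,0,-1, 0,0,0,0,0,0,-1, 0,0,0,0,0,0,-1, 0,0,20,0,0,0,-1, 0,0,35,0,0,0,-1, 0,0,38,0,0,0,0, -2,30,0,0,0,0,1, -3,33,0,0,0,0,1, -3,33,0,0,0,0,1, -3,33,0,0,0,0,1, -2,30,0,0,0,0,1, 0,0,0,0,0,0,1, 0,0,0,0,0,0,1, 0,0,0,0,0,0,1]'
python3 - <<'E'
from h import *
im=read_camera("scene");c=im["color"]
cv2.imwrite("pics/s4.png",cv2.resize(c[90:250,160:370],None,fx=3.6,fy=3.6,interpolation=cv2.INTER_CUBIC))
print(state()["tool_pos"],state()["tcp_rot"])
E
```

```text
clock: 5.45
tool_pos: [0.5293, 0.077, 0.1501]
tcp_rot: [-0.076, 2.186, -2.187]
contact_force: [-0.3, -0.0, 0.3]
gripper_width: 0.085
[0.52937746 0.07683849 0.15021378] [-0.07553628  2.18651676 -2.1870796 ]
```

View pics/s4.png

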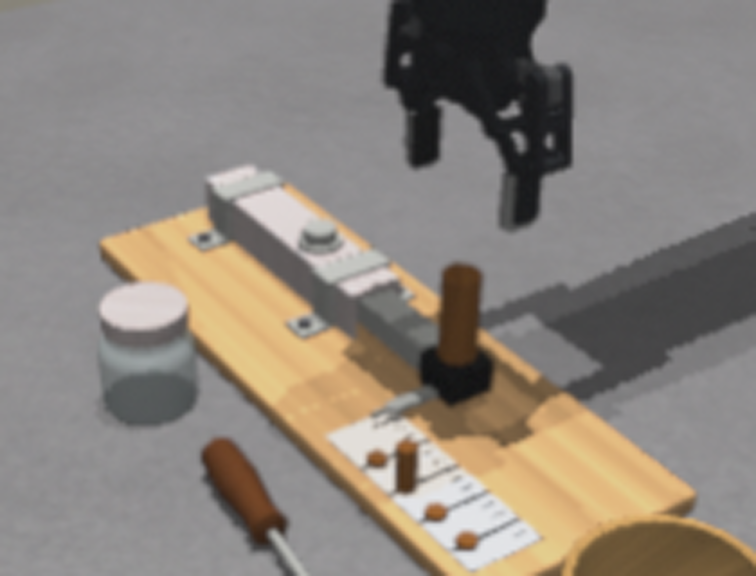

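The open fingers at (423,165) and (518,228) straddle the handle at (461,270), which is still out. I descend and grip.

```bash
python3 -m crank '[0,1,-25,0,0,0,1, 0,0,-30,0,0,0,1, 0,0,-23,0,0,0,1, 0,0,0,0,0,0,1, 0,0,0,0,0,0,1]'; python3 -m crank '[0,0,0,0,0,0,-1, 0,0,0,0,0,0,-1, 0,0,0,0,0,0,-1, 0,0,0,0,0,0,-1, 0,0,0,0,0,0,-1, 0,0,0,0,0,0,-1, 0,0,0,0,0,0,-1, 0,0,0,0,0,0,-1]' 50
```

```text
clock: 6.0
tool_pos: [0.5296, 0.0781, 0.0731]
tcp_rot: [-0.075, 2.186, -2.187]
contact_force: [0.6, 0.5, 0.8]
gripper_width: 0.0852
clock: 6.8
tool_pos: [0.5296, 0.0788, 0.0733]
tcp_rot: [-0.075, 2.185, -2.185]
contact_force: [-1.8, -1.1, 5.7]
gripper_width: 0.0248
```

```bash
python3 -m crank '[0,5,0,0,0,0,-1, -1,10,0,0,0,0,-1, -1,12,0,0,0,0,-1, -1,12,0,0,0,0,-1, -1,12,0,0,0,0,-1, 0,8,0,0,0,0,-1, 0,0,0,0,0,0,-1, 0,0,0,0,0,0,-1, 0,0,0,0,0,0,-1, 0,0,0,0,0,0,-1]'
python3 - <<'E'
from h import *
for n,(r0,r1,c0,c1) in dict(scene=(150,260,200,330),top=(170,260,160,290)).items():
    c=read_camera(n)["color"];cv2.imwrite(f"pics/{n}5.png",cv2.resize(c[r0:r1,c0:c1],None,fx=6,fy=6,interpolation=cv2.INTER_CUBIC)[:600])
E
```

```text
clock: 7.8
tool_pos: [0.5254, 0.1379, 0.0733]
tcp_rot: [-0.076, 2.185, -2.186]
contact_force: [-2.6, -1.8, 7.1]
gripper_width: 0.0248
```

View pics/scene5.png

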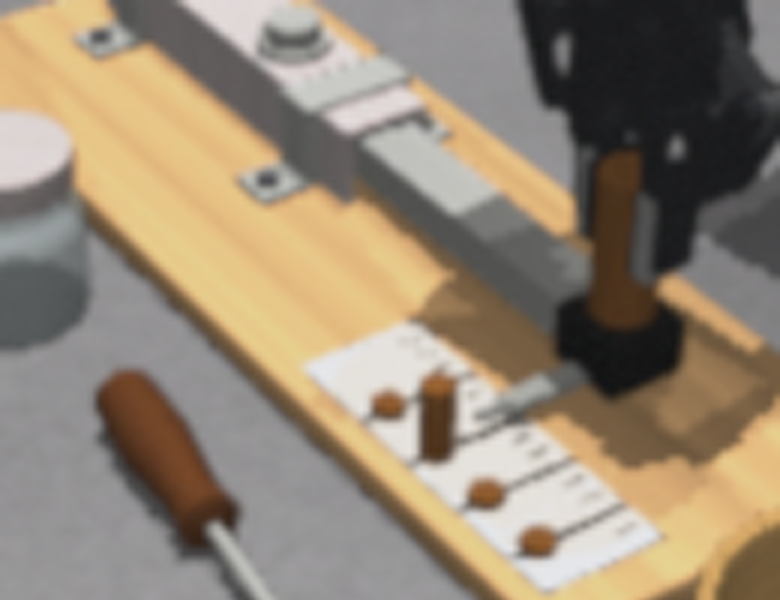

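View pics/top5.png

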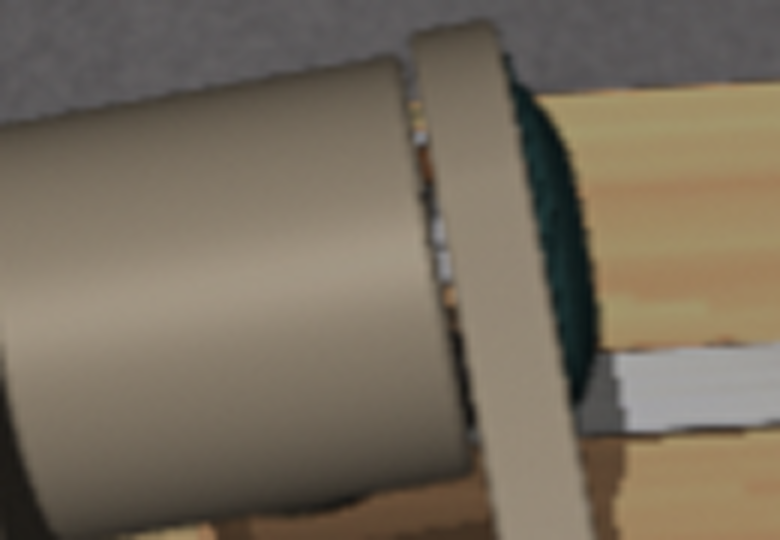

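In the scene crop the pointer tip is at about (478,415), and the peg's mark line runs from (412,465) to (510,425). The top view is blocked by the robot. I check the tip's gauge x against the plug and peg pixels in this one picture.

```bash
python3 - <<'E'
from h import *
im=read_camera("scene");p=[0.55402932,0.01930581,1.64010638]
c,s=np.cos(p[2]),np.sin(p[2])
def G(x,y,z):
    w=ray_pt(im,200+(x+.5)/6-.5,150+(y+.5)/6-.5,z)[:2]-p[:2]
    return np.round(1000*np.array([c*w[0]+s*w[1],-s*w[0]+c*w[1]]),1)
for n,a in dict(peg_top=(438,386,.050),plug90=(388,402,.022),plug150=(486,490,.022),plug180=(538,539,.022),tip=(478,415,.027),m150=(575,462,.0165),m180=(623,507,.0165),m120=(507,427,.0165),m120near=(412,465,.0165),m90=(463,375,.0165),handletop=(620,158,.110)).items(): print(n,G(*a))
print(state()["tool_pos"],state()["qd"].round(4) if hasattr(state()["qd"],"round") else state()["qd"])
E
```

```text
peg_top [120.6 -64.6]
plug90 [ 89.7 -63.9]
plug150 [149.2 -63.3]
plug180 [179.8 -63.7]
tip [118.8 -44.7]
m150 [149.3 -23.4]
m180 [178.1 -24.5]
m120 [119.9 -31.9]
m120near [118.5 -73.2]
m90 [ 86.1 -27.2]
handletop [110.6  19.8]
[0.52544828 0.13789562 0.07331736] [ 0.0003  0.     -0.001   0.0006  0.0007  0.0005]
```

```bash
python3 -m crank '[0,0,0,0,0,0,-1, 0,0,0,0,0,0,-1, 0,0,0,0,0,0,-1, 0,0,0,0,0,0,-1]'; python3 -c "
from cell import *;print(job_done())"
```

```text
clock: 8.35
tool_pos: [0.5254, 0.1379, 0.0733]
tcp_rot: [-0.076, 2.185, -2.186]
contact_force: [-2.0, -1.7, 7.9]
gripper_width: 0.0252
the job is handed in; nothing more can be done
None
```

I pressed the lock button until the arm sprang out, gripped the handle with 50 N and pulled the arm to the tall-peg mark (gauge x = 120 mm). I handed the job in at 8.35 s, still holding the handle; no verdict was reported.

- **Pointer position:** in the last scene picture the pointer tip is at gauge x of about 118.8 mm. The same picture puts the peg top at 120.6 mm and the 120 mm mark line at 118.5 to 119.9 mm. The tool position agrees, at about 120 mm.
- **At rest and held:** joint speeds were near zero, and the fingers stand 25 mm apart on the 26 mm post.
- **Bystanders:** I moved nothing near the basket, bodkin or jar, but I did not measure their positions again at the end.
- **Checks that failed or disagreed:** the last top view was blocked by the robot, so it gave no check. The handle top read 110.6 mm in the scene picture. I put that down to the finger hiding part of it; a rough correction gives about 119 mm.

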